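# Set the amber samples stirring

### The arm

A 6-joint arm with a two-finger parallel gripper is mounted at the origin on the work surface. World frame = base frame: x ahead of the robot, y to its left, z up, the work surface at z = 0. Lengths are in m, angles in rad, forces in N, time in s.
With the tool pointing down it reaches from about 0.35 to 0.975 m from the base axis. Payload 4.9 kg.
Tool frame: the origin (TCP) lies midway between the tips of the shut fingers; the grasp point (between the pads) lies 19 mm behind it; x points along the fingers, z is the direction in which the jaws open and shut, and the axes are right-handed (so a half turn about x gives the same grasp; the last joint's range is limited). The gripper opens to 85 mm and grips with 20 to 120 N. Pads are 22 mm wide; open, the fingers measure 114 mm over their backs; the gripper's body (76 mm by 85 mm) begins 54 mm behind the grasp point. The pads swing forward as they close: fully open they stand 13 mm farther back than shut.
Start: joints at [-1.433, 0.053, 1.613, -0, 1.476, -0.119], TCP at [0.159, -0.604, 0.231] pointing down, gripper open.
Joint ranges: [-3.01, 3.01], [-1.01, 2.22], [0.06, 2.58], [-1.02, 4.17], [0.09, 2.62], [-3.14, 3.14]. Speed limits (rad/s): [2.57, 2.57, 3.14, 3.14, 3.14, 3.14].

### API

Orientations are given as a unit quaternion [w, x, y, z].
In Python, from plant import state, cams, workorder, nets gives the robot as it stands.
- The arm moves only by the tool play_rows, never from a script. Its argument "motion" is a list of rows, each a list of 3 entries, a list of its own where there are three numbers: the closure, from -1 (fully open) to 1 (shut), then the shift along the world's x, y, z in m, then the turn about the world's z in rad. A call has 1 to 5 rows; each row is the pose to reach, as a shift and turn from the pose commanded when the call began; what a row does not reach only later rows make up. A row lasts 1/10 s, in which the tool goes at most 50 mm and 8.59 degrees, less where a joint would pass 70% of its speed; a pose out of reach is approached as far as the arm can. A call with a gripper value outside its range is refused whole. The fingers move at their own pace and stop on an object; the grip force is fixed at half the most. Time passes only in rows, so rows that repeat a pose let the fingers close. It gives the time, the measured TCP pose, the force and the opening at its end, in the units of the state.
- state(): the state, without advancing time (a new reading comes with each control period).
- cams.grab_frame(name): name is "scene" or "top"; returns (picture, depth): 480x640x3 uint8, red, green, blue; 480x640 float32, m along the optical axis (not along the pixel's ray), 0 where there is no reading.
- cams.camera_info(name): a dict with "K" (3x3 intrinsics, pixels), "k1" (the pictures are not rectified: a ray, as slopes to the right and down, at radius r is drawn at 1 + k1 r^2 times it, then the intrinsics apply), "rvec" (rotation vector, rad) and "tvec" (3), from world to camera coordinates, as OpenCV has them. Camera axes: x right, y down, z forward; pixel columns grow to the right and rows downward; lengths in m; the calibration is good to about 2 mm. A picture is of the moment at which its call begins. camera_info takes no time and is no camera call.
- workorder.job_done(): hands the job in, once; it reports no verdict.
Trained networks look in the newest picture that a camera, given by its name, has taken for a name from the list of things; names that differ only in an ending like _2 or _b are one class to them, and where a whole thing is asked for, a point or a joint stands for the part that bears it (a point fixed in the world has none). Each returns a list of dicts, best first, with "score" (0 to 1); they miss things now and then, are a little off and sometimes report something else, mostly with a low value. They report only what shows in the picture. A call takes as long as a camera call. They do not tell look-alikes from the thing itself.
- nets.recognise(camera, target): "at" ([x, y, z] in m, in world coordinates, good to about 4 mm: the middle of the surface that is visible of it).
- nets.landmark_of(camera, target): "at" ([x, y, z] in m, in world coordinates, good to about 4 mm: a listed point, or the origin of a listed thing).
The state is a dict: "time": time; "joint_pos": joint angles; "joint_vel": joint speeds; "joint_efforts": joint torques, N m; "tool_pos": TCP position; "tool_rot": TCP orientation; "contact_force": force on the tool from outside, world axes, zero at the start; "ft_torque": the same for the moment, N m; "gripper_width": opening from 0.0 (shut) to 1.0 (fully open).
Only numpy, scipy, OpenCV 4.12 (cv2) and the standard library are available. Lean on these libraries where they do the work, as an engineer would, in place of code of your own. Each camera call takes 0.05 s, during which the arm holds its last target.

### The job

Stand each of the four amber sample bottles upright in the middle of the steel disc of the mini stirrer whose ring has the colour of the bottle's cap. Set them down gently, without dropping them or knocking any over, and leave the white bottles standing where they are.

Things in the scene. Friction and masses are not known exactly. Their poses are not given: they have to be found in the camera images.
- amber_red_mid (a point): amber (brown glass) sample bottle with a red screw cap and a white label band, standing upright, loose, about 120 g: round body 44 mm in diameter up to 58 mm high, cap 28 mm in diameter, 80 mm high in all. The point is on its axis, half-way up (40 mm above its underside); z up along the bottle
- amber_yellow_mid (a point): amber (brown glass) sample bottle with a yellow screw cap and a white label band, standing upright, loose, about 120 g: round body 44 mm in diameter up to 58 mm high, cap 28 mm in diameter, 80 mm high in all. The point is on its axis, half-way up (40 mm above its underside); z up along the bottle
- amber_blue_mid (a point): amber (brown glass) sample bottle with a blue screw cap and a white label band, standing upright, loose, about 120 g: round body 44 mm in diameter up to 58 mm high, cap 28 mm in diameter, 80 mm high in all. The point is on its axis, half-way up (40 mm above its underside); z up along the bottle
- amber_green_mid (a point): amber (brown glass) sample bottle with a green screw cap and a white label band, standing upright, loose, about 120 g: round body 44 mm in diameter up to 58 mm high, cap 28 mm in diameter, 80 mm high in all. The point is on its axis, half-way up (40 mm above its underside); z up along the bottle
- white_red_mid (a point): opaque white plastic bottle with a red screw cap and a grey label band, of the same size as the amber ones; a blank, to be left alone. The point is on its axis, half-way up (40 mm above its underside)
- white_blue_mid (a point): opaque white plastic bottle with a blue screw cap and a grey label band, of the same size as the amber ones; a blank, to be left alone. The point is on its axis, half-way up (40 mm above its underside)
- stirrer_red_plate (a point): mini stirrer with a red ring: fixed round puck, pale grey, 96 mm in diameter, with a red ring on its top around a flat bare steel disc 70 mm in diameter. The point is the centre of the steel disc, on its surface, 26 mm above the bench; z up. The disc has no lip: a bottle just stands on it
- stirrer_yellow_plate (a point): mini stirrer with a yellow ring: fixed round puck, pale grey, 96 mm in diameter, with a yellow ring on its top around a flat bare steel disc 70 mm in diameter. The point is the centre of the steel disc, on its surface, 26 mm above the bench; z up. The disc has no lip: a bottle just stands on it
- stirrer_blue_plate (a point): mini stirrer with a blue ring: fixed round puck, pale grey, 96 mm in diameter, with a blue ring on its top around a flat bare steel disc 70 mm in diameter. The point is the centre of the steel disc, on its surface, 26 mm above the bench; z up. The disc has no lip: a bottle just stands on it
- stirrer_green_plate (a point): mini stirrer with a green ring: fixed round puck, pale grey, 96 mm in diameter, with a green ring on its top around a flat bare steel disc 70 mm in diameter. The point is the centre of the steel disc, on its surface, 26 mm above the bench; z up. The disc has no lip: a bottle just stands on it
Things that resemble listed ones, but are neither listed nor needed, are in the scene too. Leave any purple or turquoise look-alike of the part that bears amber_blue_mid alone.

How it is judged:
At the end, for the whole second after the job is handed in: Each amber bottle stands upright (within 0.1 rad), released and at rest, on the steel disc of the stirrer with the colour of its cap, its axis within 12 mm of the disc's centre; both white bottles stand within 15 mm of where they began (horizontal distance between amber_red_mid and stirrer_red_plate below 0.012 m and z of amber_red_mid in the frame of stirrer_red_plate between 0.036 and 0.044 m and angle between each of amber_red_mid, amber_yellow_mid, amber_blue_mid, amber_green_mid, white_red_mid, white_blue_mid's own z axis and vertical below 0.1 rad and linear speed of each of amber_red, amber_yellow, amber_blue, amber_green below 0.02 m/s and horizontal distance between amber_yellow_mid and stirrer_yellow_plate below 0.012 m and z of amber_yellow_mid in the frame of stirrer_yellow_plate between 0.036 and 0.044 m and horizontal distance between amber_blue_mid and stirrer_blue_plate below 0.012 m and z of amber_blue_mid in the frame of stirrer_blue_plate between 0.036 and 0.044 m and horizontal distance between amber_green_mid and stirrer_green_plate below 0.012 m and z of amber_green_mid in the frame of stirrer_green_plate between 0.036 and 0.044 m and distance of each of white_red_mid, white_blue_mid from where it was at the start of the episode below 0.015 m); the robot touches nothing.
It fails at once if an amber bottle is knocked over (angle between any of amber_red_mid, amber_yellow_mid, amber_blue_mid, amber_green_mid's own z axis and vertical above 0.9 rad).
It fails at once if an amber bottle is dropped (falls freely faster than 0.6 m/s, some 20 mm) ((linear speed of amber_red above 0.6 m/s and contact force between amber_red and anything else below 0.05 N) or (linear speed of amber_yellow above 0.6 m/s and contact force between amber_yellow and anything else below 0.05 N) or (linear speed of amber_blue above 0.6 m/s and contact force between amber_blue and anything else below 0.05 N) or (linear speed of amber_green above 0.6 m/s and contact force between amber_green and anything else below 0.05 N)).
It fails at once if a white bottle is moved by more than 15 mm or tipped ((distance of white_red_mid from where it was at the start of the episode above 0.015 m or angle between white_red_mid's own z axis and vertical above 0.4 rad) or (distance of white_blue_mid from where it was at the start of the episode above 0.015 m or angle between white_blue_mid's own z axis and vertical above 0.4 rad)).
It also fails if it takes over 109 s, if anything falls off the work surface, if the arm or the gripper's body presses on something with over 40 N, if the wrist force passes 120 N, or if a joint passes its speed limit or range.

## Working session

There is one attempt and no reset: what is moved stays moved. The work goes in short steps, Python scripts to look and compute and a tool call to move; the robot and the scene stay as the last step left them, time stands still between calls to the robot, and variables do not carry over. Pictures are saved under pics/ and viewed, and the job is handed in when it is done.

Besides the shell and the picture viewer there is one more tool, called after "Call:" as name([rows], argument=value, ...), one row to a line, values as JSON. play_rows: Moves the arm, as the interface text tells. Its arguments: {"type":"object","properties":{"motion":{"type":"array","items":{"type":"array"}}},"required":["motion"]}

```bash
ls; mkdir -p pics; cat > h.py <<'E'
import numpy as np,cv2
from plant import state,cams,workorder,nets
def save(n,im,box=None,s=1):
    if box: im=im[box[1]:box[3],box[0]:box[2]]
    if s!=1: im=cv2.resize(im,None,fx=s,fy=s,interpolation=cv2.INTER_CUBIC)
    cv2.imwrite('pics/'+n+'.png',im[:,:,::-1])
def cal(n):
    c=cams.camera_info(n);K=np.array(c['K']);R=cv2.Rodrigues(np.array(c['rvec'],float))[0];t=np.array(c['tvec'],float)
    return K,np.array([c['k1'],0,0,0,0.]),R,t
def proj(n,p):
    K,d,R,t=cal(n);return cv2.projectPoints(np.array(p,float).reshape(-1,3),cv2.Rodrigues(R)[0],t,K,d)[0].reshape(-1,2)
def on_z(n,uv,z):
    K,d,R,t=cal(n);x=cv2.undistortPoints(np.array(uv,float).reshape(-1,1,2),K,d).reshape(-1,2)
    r=np.c_[x,np.ones(len(x))]@R;c=-R.T@t
    return c+r*((z-c[2])/r[:,2])[:,None]
def cloud(n,dep):
    h,w=dep.shape;v,u=np.mgrid[:h,:w];K,d,R,t=cal(n)
    x=cv2.undistortPoints(np.stack([u.ravel(),v.ravel()],1).astype(float).reshape(-1,1,2),K,d).reshape(-1,2)
    P=np.c_[x,np.ones(len(x))]*dep.reshape(-1,1)
    return ((P-t)@R).reshape(h,w,3)
E
python3 - <<'E'
from h import *
for n in ('scene','top'):
    im,d=cams.grab_frame(n);save(n+'0',im);np.savez('/tmp/'+n+'0.npz',im=im,d=d)
    K,dd,R,t=cal(n);print(n,-R.T@t,K[0,0])
    if n=='top' or 1:
      for o in ['amber_red_mid','amber_yellow_mid','amber_blue_mid','amber_green_mid','white_red_mid','white_blue_mid','stirrer_red_plate','stirrer_yellow_plate','stirrer_blue_plate','stirrer_green_plate']:
        r=nets.landmark_of(n,o)
        print(o,[(np.round(q['at'],3).tolist(),round(q['score'],2),proj(n,q['at'])[0].astype(int).tolist()) for q in r[:4]])
print(state())
E
```

```text
pics
scene [ 1.52077834 -0.18874957  0.9912505 ] 582.7048543950301
amber_red_mid [([0.65, -0.113, 0.042], 0.76, [281, 289])]
amber_yellow_mid [([0.661, 0.113, 0.04], 0.7, [381, 276])]
amber_blue_mid [([0.461, 0.077, 0.041], 0.92, [344, 221]), ([0.373, 0.012, 0.038], 0.87, [312, 204]), ([0.404, 0.162, 0.041], 0.87, [371, 202]), ([0.547, 0.049, 0.036], 0.86, [341, 248])]
amber_green_mid [([0.396, 0.256, 0.039], 0.86, [405, 195])]
white_red_mid [([0.392, -0.24, 0.042], 0.87, [214, 222]), ([0.461, 0.076, 0.043], 0.46, [344, 221])]
white_blue_mid [([0.584, -0.284, 0.04], 0.74, [201, 280])]
stirrer_red_plate [([0.511, -0.402, 0.023], 0.58, [149, 272])]
stirrer_yellow_plate [([0.451, -0.108, 0.028], 0.72, [270, 234])]
stirrer_blue_plate [([0.487, 0.417, 0.022], 0.82, [476, 213])]
stirrer_green_plate [([0.581, 0.246, 0.026], 0.65, [425, 247])]
top [ 0.46122502 -0.01570094  1.07353048] 454.62021474777816
amber_red_mid [([0.649, -0.112, 0.043], 0.77, [371, 178]), ([0.586, -0.287, 0.041], 0.54, [449, 205])]
amber_yellow_mid [([0.664, 0.112, 0.037], 0.7, [273, 172])]
amber_blue_mid [([0.366, 0.1
[... 612 characters left out ...]
.91, [215, 210])]
{'time': 1.1, 'joint_pos': array([-1.43300122e+00,  5.26909319e-02,  1.61289410e+00,  2.91505308e-05,
        1.47600012e+00, -1.19005190e-01]), 'joint_vel': array([ 0.00018741, -0.00019217,  0.00050781,  0.00049351,  0.00031815,
        0.00154404]), 'joint_efforts': array([-8.00385151e-04, -3.93695855e+01, -3.70471430e+01, -3.26133693e-05,
        4.80187391e-04, -7.06008905e-06]), 'tool_pos': array([ 0.15874498, -0.60448818,  0.23131273]), 'tool_rot': array([ 0.55991631,  0.43186644,  0.55989815, -0.43185551]), 'contact_force': array([-0.07404447, -0.53800531,  0.43046274]), 'ft_torque': array([-0.01752413,  0.01921423, -0.02481853]), 'gripper_width': 0.9990837439068975}
```

View pics/scene0.png

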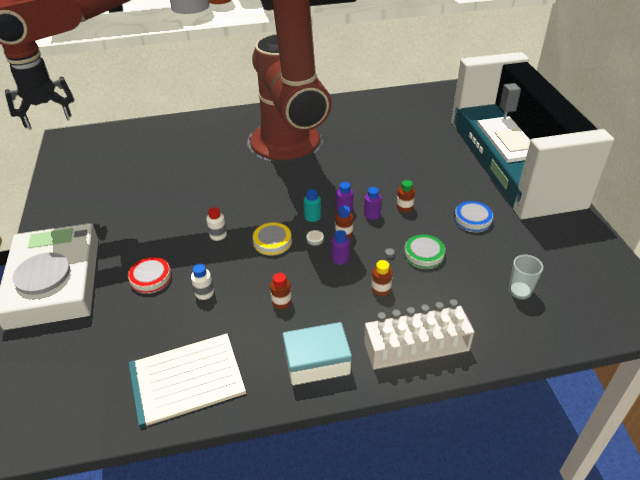

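View pics/top0.png

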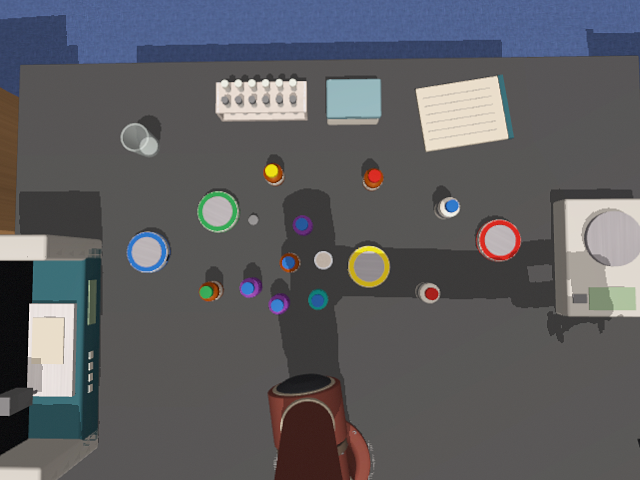

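```bash
python3 - <<'E'
from h import *
for n,b,s in (('scene',(290,160,450,280),5),('top',(180,230,340,350),5)):
    im=np.load('/tmp/'+n+'0.npz')['im'];save(n+'0_crop',im,b,s)
E
```

```text
(no output)
```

View pics/scene0_crop.png

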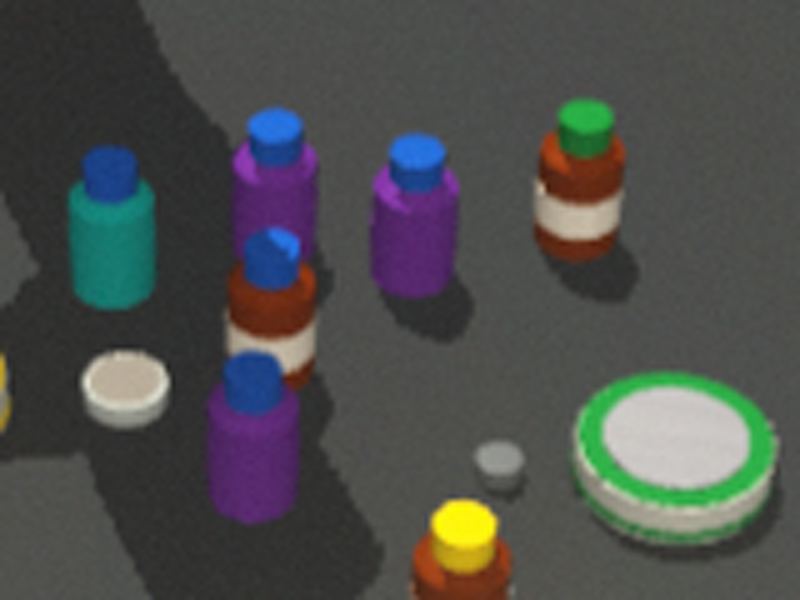

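View pics/top0_crop.png

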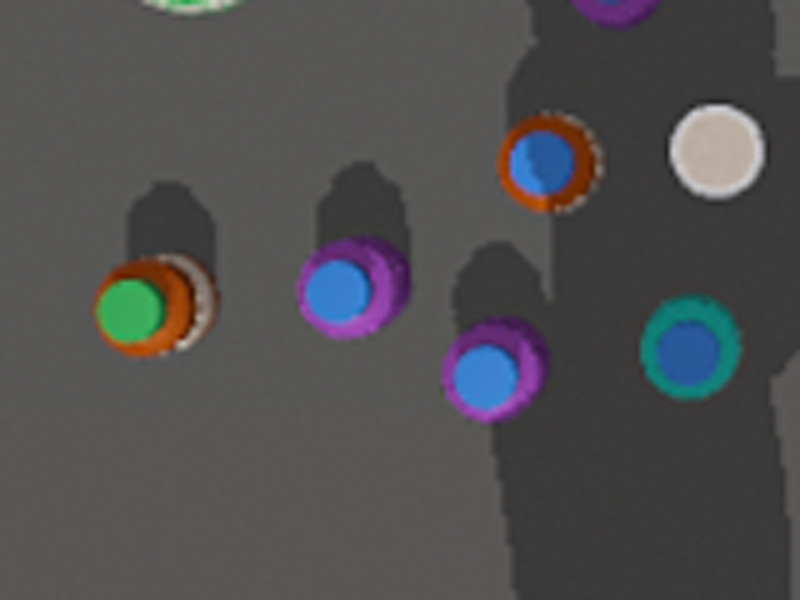

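The cap on (289,260) in the top picture sits on an orange-brown body with a label, so it is amber_blue. Its look-alikes are purple at (302,224), (250,287) and (278,303), and turquoise at (318,299). Next I'll measure the exact positions and the free space.

```bash
cat >> h.py <<'E'
from scipy.spatial.transform import Rotation as Ro
def hueblob(im,col,p,rad):
    hsv=cv2.cvtColor(im,cv2.COLOR_RGB2HSV).astype(int);H,S,V=hsv[...,0],hsv[...,1],hsv[...,2]
    rng={'red':((H<5)|(H>174)),'yellow':(H>23)&(H<36),'green':(H>45)&(H<75),'blue':(H>100)&(H<118)}[col]
    m=rng&(S>130)&(V>70);v,u=np.nonzero(m);k=np.hypot(u-p[0],v-p[1])<rad
    return np.stack([u[k],v[k]],1)
def toolinfo():
    s=state();q=s['tool_rot'];M=Ro.from_quat([q[1],q[2],q[3],q[0]]).as_matrix()
    print('t',round(s['time'],2),'pos',np.round(s['tool_pos'],4),'x',M[:,0].round(3),'z',M[:,2].round(3),'w',round(s['gripper_width'],3),'F',np.round(s['contact_force'],1))
E
python3 - <<'E'
from h import *
toolinfo()
B={'red':(.65,-.112),'yellow':(.663,.112),'blue':(.462,.075),'green':(.395,.258)}
P={'red':(.512,-.401),'yellow':(.449,-.106),'blue':(.485,.413),'green':(.58,.248)}
for c in B:
  for n in('top','scene'):
    im=np.load('/tmp/'+n+'0.npz')['im']
    # cap: project its colour blob; compare with synthetic silhouette of cap cylinder
    g=B[c];p=proj(n,[*g,.075])[0]; uv=hueblob(im,c,p,14)
    cc=np.array([cv2.minEnclosingCircle(uv.astype(np.float32))[0]])
    a=np.linspace(0,6.28,60);
    x=np.array(g,float)
    for _ in range(5):
        cyl=np.array([[x[0]+.014*np.cos(t),x[1]+.014*np.sin(t),z] for z in(.062,.08) for t in a])
        q=proj(n,cyl);hull=cv2.convexHull(q.astype(np.float32))
        bb=lambda z:np.array([(z[:,0].min()+z[:,0].max())/2,(z[:,1].min()+z[:,1].max())/2])
        e=bb(uv)-bb(q); p0=proj(n,[*x,.071])[0]
        x=on_z(n,p0+e,.071)[0][:2]
    pp=proj(n,[*P[c],.026])[0]; uv2=hueblob(im,c,pp,36).astype(np.float32)
    hull=cv2.convexHull(uv2.astype(np.int32)).reshape(-1,2)
    w=on_z(n,hull,.026); (cx,cy),r=cv2.minEnclosingCircle(w[:,:2].astype(np.float32))
    print(c,n,'cap',len(uv),x.round(4),'plate',len(uv2),round(cx,4),round(cy,4),round(r,4), 'bb',((w.min(0)+w.max(0))/2)[:2].round(4),(w.max(0)-w.min(0))[:2].round(3))
for n in('top','scene'):
    d=np.load('/tmp/'+n+'0.npz')['d'];C=cloud(n,d)
    m=(C[...,1]>.40)&(C[...,1]<.75)&(C[...,2]>.05)&(C[...,0]>.3)&(C[...,0]<.8)&(d>0)
    q=C[m];print(n,len(q),'ymin',np.percentile(q[:,1],[0,1,5]), 'zmax',q[:,2].max(),'x at front',np.percentile(q[:,0],[1,99]))
    k=q[q[:,1]<.56];print(np.percentile(k,[1,50,99],axis=0).round(3) if len(k) else 0)
E
```

```text
t 1.1 pos [ 0.1587 -0.6045  0.2313] x [ 0. -0. -1.] z [ 0.254 -0.967  0.   ] w 0.999 F [-0.1 -0.5  0.4]
red top cap 129 [ 0.6487 -0.1153] plate 549 0.5082 -0.4001 0.0509 bb [ 0.5094 -0.4005] [0.089 0.1  ]
red scene cap 164 [ 0.6463 -0.1152] plate 444 0.5195 -0.4037 0.0578 bb [ 0.5192 -0.4027] [0.115 0.099]
yellow top cap 137 [0.6627 0.1135] plate 500 0.4499 -0.1054 0.0471 bb [ 0.4494 -0.1057] [0.092 0.089]
yellow scene cap 144 [0.6589 0.1143] plate 365 0.4627 -0.1059 0.058 bb [ 0.4629 -0.1069] [0.115 0.095]
blue top cap 114 [0.4577 0.0751] plate 428 0.4841 0.4059 0.051 bb [0.4848 0.4059] [0.089 0.102]
blue scene cap 108 [0.4574 0.0756] plate 280 0.4939 0.4049 0.059 bb [0.4943 0.4051] [0.114 0.103]
green top cap 125 [0.3939 0.257 ] plate 380 0.5787 0.2452 0.0457 bb [0.5778 0.2444] [0.089 0.087]
green scene cap 102 [0.3914 0.2588] plate 280 0.5881 0.2408 0.0563 bb [0.5847 0.2461] [0.104 0.09 ]
top 9614 ymin [0.40005095 0.42048264 0.5264654 ] zmax 0.2237008198981501 x at front [0.30239582 0.76205695]
[[0.303 0.408 0.051]
 [0.467 0.53  0.083]
 [0.766 0.559 0.222]]
scene 8853 ymin [0.40011186 0.41001875 0.44302681] zmax 0.22630200458795988 x at front [0.30362006 0.76761195]
[[0.306 0.403 0.051]
 [0.502 0.531 0.085]
 [0.77  0.559 0.222]]
```

```bash
cat > m.py <<'E'
from h import *
P={'red':(.511,-.401),'yellow':(.449,-.106),'blue':(.485,.408),'green':(.58,.246)}
B={'red':(.648,-.114),'yellow':(.662,.113),'blue':(.459,.075),'green':(.394,.258)}
if __name__=='__main__':
  for c in P:
   for n in('top','scene'):
    z=np.load('/tmp/'+n+'0.npz');im,d=z['im'],z['d']
    C=cloud(n,d)
    hsv=cv2.cvtColor(im,cv2.COLOR_RGB2HSV)
    W=on_z(n,np.stack(np.meshgrid(np.arange(640),np.arange(480)),-1).reshape(-1,2),.026).reshape(480,640,3)
    near=np.hypot(W[...,0]-P[c][0],W[...,1]-P[c][1])<.042
    m=(near&(hsv[...,1]<60)).astype(np.uint8)
    nn,lab,st,cen=cv2.connectedComponentsWithStats(m,connectivity=4);k=1+st[1:,4].argmax()
    w=W[lab==k]; bb=((w.min(0)+w.max(0))/2)[:2]
    mm=(d>0)&(C[...,2]>.07)&(C[...,2]<.09)&(np.hypot(C[...,0]-B[c][0],C[...,1]-B[c][1])<.03)
    q=C[mm]
    zz=C[lab==k][:,2]
    print(c,n,'disc mean',w.mean(0)[:2].round(4),'bb',bb.round(4),(w.max(0)-w.min(0))[:2].round(3),'z',np.median(zz).round(4),'| captop',len(q),((q.min(0)+q.max(0))/2).round(4),np.median(q,0).round(4))
E
python3 m.py
```

```text
red top disc mean [ 0.5088 -0.4043] bb [ 0.5093 -0.404 ] [0.066 0.066] z 0.0255 | captop 130 [ 0.6493 -0.1147  0.0772] [ 0.6492 -0.1145  0.0798]
red scene disc mean [ 0.5095 -0.4052] bb [ 0.5088 -0.4048] [0.067 0.067] z 0.0285 | captop 130 [ 0.6532 -0.1152  0.0783] [ 0.6549 -0.1156  0.0797]
yellow top disc mean [ 0.4494 -0.1059] bb [ 0.4505 -0.1057] [0.066 0.066] z 0.0256 | captop 130 [0.663  0.1128 0.0776] [0.6622 0.1126 0.0795]
yellow scene disc mean [ 0.4496 -0.1065] bb [ 0.4496 -0.1069] [0.066 0.066] z 0.0266 | captop 123 [0.6652 0.1119 0.0766] [0.6686 0.1115 0.0797]
blue top disc mean [0.4836 0.4115] bb [0.4836 0.4117] [0.068 0.067] z 0.0256 | captop 124 [0.4588 0.0748 0.0794] [0.4588 0.0746 0.0794]
blue scene disc mean [0.4841 0.4116] bb [0.4839 0.4115] [0.067 0.067] z 0.0265 | captop 101 [0.4606 0.0743 0.0781] [0.4661 0.0742 0.0797]
green top disc mean [0.578  0.2456] bb [0.5777 0.2455] [0.07  0.071] z 0.0257 | captop 131 [0.3944 0.2569 0.0785] [0.3934 0.2563 0.0793]
green scene disc mean [0.5791 0.2457] bb [0.5787 0.2459] [0.07  0.069] z 0.0265 | captop 89 [0.3966 0.2556 0.0775] [0.4009 0.255  0.079 ]
```

Call:
play_rows([
  [-1,[0.034,0.034,-0.004],-0.052],
  [-1,[0.068,0.068,-0.008],-0.104],
  [-1,[0.102,0.102,-0.012],-0.156],
  [-1,[0.136,0.136,-0.016],-0.208],
  [-1,[0.17,0.17,-0.02],-0.257],
])

```text
time: 1.6
tool_pos: [0.3298, -0.4331, 0.2113]
tool_rot: [-0.5, -0.501, -0.499, 0.501]
contact_force: [0.7, -0.7, -0.7]
gripper_width: 0.996
```

Call:
play_rows([
  [-1,[0.034,0.034,-0.004],0],
  [-1,[0.068,0.068,-0.008],0],
  [-1,[0.102,0.102,-0.012],0],
  [-1,[0.136,0.136,-0.016],0],
  [-1,[0.17,0.17,-0.02],0],
])

```text
time: 2.1
tool_pos: [0.5, -0.2629, 0.1915]
tool_rot: [0.5, 0.5, 0.5, -0.5]
contact_force: [0.4, 0.3, 0.7]
gripper_width: 1.002
```

Call:
play_rows([
  [-1,[0.034,0.034,0],0],
  [-1,[0.068,0.068,0],0],
  [-1,[0.102,0.102,0],0],
  [-1,[0.136,0.136,0],0],
  [-1,[0.15,0.149,0],0],
])

```text
time: 2.6
tool_pos: [0.6508, -0.1122, 0.1912]
tool_rot: [0.501, 0.5, 0.501, -0.499]
contact_force: [0.0, -0.6, -0.3]
gripper_width: 0.996
```

Call:
play_rows([
  [-1,[0,0,-0.02],0],
  [-1,[0,0,-0.05],0],
  [-1,[0,0,-0.08],0],
  [-1,[0,0,-0.08],0],
])

```text
time: 3.0
tool_pos: [0.645, -0.1148, 0.1055]
tool_rot: [0.497, 0.498, 0.503, -0.502]
contact_force: [0.2, 0.2, -0.9]
gripper_width: 0.998
```

```bash
python3 - <<'E'
from h import *
toolinfo()
a,_=cams.grab_frame('scene');b,_=cams.grab_frame('top')
save('pre_red',np.hstack([cv2.resize(a[210:330,220:340],(400,400)),cv2.resize(b[110:230,310:430],(400,400))]))
E
```

```text
t 3.0 pos [ 0.645  -0.1148  0.1055] x [-0.01   0.003 -1.   ] z [-0.    -1.    -0.003] w 0.998 F [ 0.2  0.2 -0.9]
```

View pics/pre_red.png

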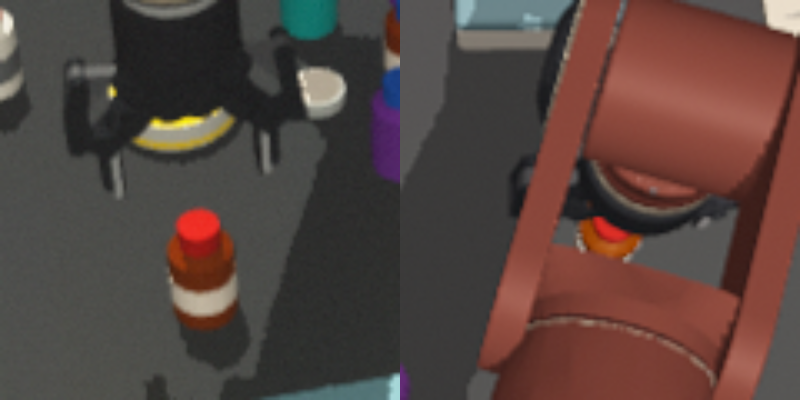

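Call:
play_rows([
  [-1,[0,0,-0.02],0],
  [-1,[0,0,-0.04],0],
  [-1,[0,0,-0.055],0],
  [-1,[0,0,-0.065],0],
  [-1,[0,0,-0.065],0],
])

```text
time: 3.6
tool_pos: [0.6482, -0.1155, 0.0455]
tool_rot: [0.499, 0.5, 0.5, -0.5]
contact_force: [-0.8, 0.2, 0.2]
gripper_width: 0.999
```

Call:
play_rows([
  [-1,[0,0,-0.01],0],
  [-1,[0,0,-0.02],0],
  [-1,[0,0,-0.028],0],
  [-1,[0,0,-0.028],0],
  [-1,[0,0,-0.028],0],
])

```text
time: 4.1
tool_pos: [0.6485, -0.1154, 0.0179]
tool_rot: [-0.5, -0.5, -0.5, 0.5]
contact_force: [0.3, -0.4, 0.7]
gripper_width: 1.001
```

Call:
play_rows([
  [1,[0,0,0],0],
  [1,[0,0,0],0],
  [1,[0,0,0],0],
  [1,[0,0,0],0],
  [1,[0,0,0],0],
])

```text
time: 4.6
tool_pos: [0.6494, -0.1156, 0.0191]
tool_rot: [0.5, 0.5, 0.499, -0.5]
contact_force: [0.5, 1.3, 2.7]
gripper_width: 0.504
```

Call:
play_rows([
  [1,[0,0,0],0],
  [1,[0,0,0],0],
  [1,[0,0,0.01],0],
  [1,[0,0,0.02],0],
  [1,[0,0,0.03],0],
])

```text
time: 5.1
tool_pos: [0.6483, -0.1154, 0.0486]
tool_rot: [0.5, 0.5, 0.5, -0.5]
contact_force: [-0.0, -0.3, -1.6]
gripper_width: 0.503
```

```bash
python3 - <<'E'
from h import *
toolinfo()
a,_=cams.grab_frame('scene');b,_=cams.grab_frame('top')
save('lift_red',np.hstack([cv2.resize(a[210:330,220:340],(400,400)),cv2.resize(b[110:230,310:430],(400,400))]))
E
```

```text
t 5.1 pos [ 0.6483 -0.1154  0.0486] x [-0.001  0.    -1.   ] z [-0. -1. -0.] w 0.503 F [-0.  -0.3 -1.6]
```

View pics/lift_red.png

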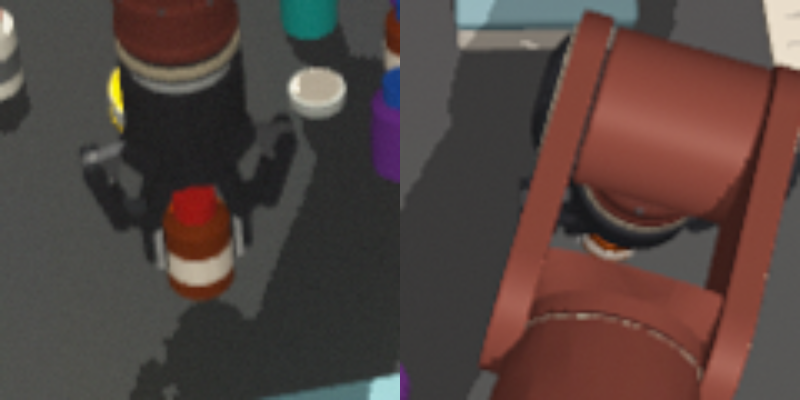

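Call:
play_rows([
  [1,[0,0,0.03],0],
  [1,[0,0,0.07],0],
  [1,[0,0,0.1],0],
  [1,[-0.01,-0.02,0.1],0],
  [1,[-0.025,-0.05,0.1],0],
])

```text
time: 5.7
tool_pos: [0.6248, -0.165, 0.1504]
tool_rot: [0.502, 0.5, 0.5, -0.499]
contact_force: [0.2, -0.0, -1.7]
gripper_width: 0.5
```

Call:
play_rows([
  [1,[-0.02,-0.04,0],0],
  [1,[-0.04,-0.08,0],0],
  [1,[-0.06,-0.12,0],0],
  [1,[-0.08,-0.16,0],0],
  [1,[-0.095,-0.2,0],0],
])

```text
time: 6.2
tool_pos: [0.5272, -0.3668, 0.1481]
tool_rot: [-0.5, -0.5, -0.5, 0.5]
contact_force: [1.4, -1.4, -2.0]
gripper_width: 0.499
```

Call:
play_rows([
  [1,[-0.012,-0.024,0],0],
  [1,[-0.02,-0.039,0],0],
  [1,[-0.02,-0.039,-0.02],0],
  [1,[-0.02,-0.039,-0.05],0],
  [1,[-0.02,-0.039,-0.07],0],
])

```text
time: 6.7
tool_pos: [0.5082, -0.4034, 0.0762]
tool_rot: [0.499, 0.5, 0.501, -0.5]
contact_force: [-0.3, 0.4, -2.3]
gripper_width: 0.502
```

Call:
play_rows([
  [1,[0,0,-0.008],0],
  [1,[0,0,-0.015],0],
  [1,[0,0,-0.02],0],
  [1,[0,0,-0.024],0],
  [1,[0,0,-0.026],0],
])

```text
time: 7.2
tool_pos: [0.5092, -0.4047, 0.0529]
tool_rot: [0.5, 0.5, 0.5, -0.5]
contact_force: [1.0, 0.1, -1.0]
gripper_width: 0.499
```

Call:
play_rows([
  [1,[0,0,0],0],
  [1,[0,0,0],0],
  [1,[0,0,0],0],
])

```text
time: 7.5
tool_pos: [0.509, -0.4047, 0.0528]
tool_rot: [0.5, 0.5, 0.5, -0.5]
contact_force: [0.3, -0.4, -1.7]
gripper_width: 0.5
```

```bash
python3 - <<'E'
from h import *
toolinfo()
a,_=cams.grab_frame('scene');b,_=cams.grab_frame('top')
save('place_red',np.hstack([cv2.resize(a[210:330,90:210],(400,400)),cv2.resize(b[180:300,440:560],(400,400))]))
E
```

```text
t 7.5 pos [ 0.509  -0.4047  0.0528] x [ 0.001 -0.001 -1.   ] z [-0.    -1.     0.001] w 0.5 F [ 0.3 -0.4 -1.7]
```

View pics/place_red.png

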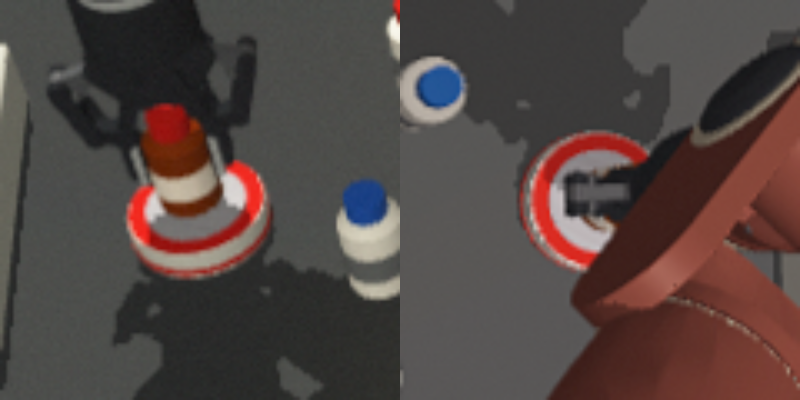

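Call:
play_rows([
  [1,[0,0,-0.003],0],
  [1,[0,0,-0.005],0],
  [1,[0,0,-0.007],0],
  [1,[0,0,-0.007],0],
  [1,[0,0,-0.007],0],
])

```text
time: 8.1
tool_pos: [0.5087, -0.4045, 0.0451]
tool_rot: [0.5, 0.5, 0.5, -0.5]
contact_force: [-0.7, 0.3, -1.5]
gripper_width: 0.502
```

Call:
play_rows([
  [1,[0,0,-0.001],0],
  [1,[0,0,-0.002],0],
  [1,[0,0,-0.002],0],
])

```text
time: 8.4
tool_pos: [0.509, -0.4048, 0.0451]
tool_rot: [0.5, 0.5, 0.5, -0.5]
contact_force: [-2.6, 2.0, 6.5]
gripper_width: 0.502
```

Call:
play_rows([
  [0.2,[0,0,0.001],0],
  [-0.2,[0,0,0.001],0],
  [-0.6,[0,0,0.001],0],
  [-1,[0,0,0.001],0],
  [-1,[0,0,0.001],0],
])

```text
time: 8.9
tool_pos: [0.5087, -0.4045, 0.0441]
tool_rot: [-0.5, -0.5, -0.5, 0.5]
contact_force: [-0.2, -0.5, 0.5]
gripper_width: 1.004
```

Call:
play_rows([
  [-1,[0,0,0.01],0],
  [-1,[0,0,0.03],0],
  [-1,[0,0,0.06],0],
  [-1,[0,0,0.1],0],
  [-1,[0,0,0.14],0],
])

```text
time: 9.4
tool_pos: [0.5085, -0.4042, 0.186]
tool_rot: [0.5, 0.5, 0.5, -0.5]
contact_force: [0.4, -0.3, 0.2]
gripper_width: 1.0
```

Call:
play_rows([
  [-1,[0.0,0.045,0],0],
  [-1,[0,0.09,0],0],
  [-1,[0,0.135,0],0],
  [-1,[0,0.18,0],0],
  [-1,[0,0.22,0],0],
])

```text
time: 9.9
tool_pos: [0.5086, -0.1826, 0.1852]
tool_rot: [0.5, 0.5, 0.5, -0.5]
contact_force: [-0.1, -0.6, 0.6]
gripper_width: 0.999
```

```bash
python3 - <<'E'
from h import *
toolinfo()
for n in('scene','top'):
    im,d=cams.grab_frame(n);C=cloud(n,d)
    mm=(d>0)&(C[...,2]>.095)&(C[...,2]<.115)&(np.hypot(C[...,0]-.509,C[...,1]+.4045)<.035);q=C[mm]
    print(n,len(q),((q.min(0)+q.max(0))/2).round(4),q[:,2].max())
    if n=='scene':a=im
    else:b=im
save('after_red',np.hstack([cv2.resize(a[210:330,90:210],(400,400)),cv2.resize(b[180:300,440:560],(400,400))]))
E
```

```text
t 9.9 pos [ 0.5086 -0.1826  0.1852] x [ 0.001 -0.    -1.   ] z [-0. -1.  0.] w 0.999 F [-0.1 -0.6  0.6]
scene 127 [ 0.511  -0.4066  0.1032] 0.11137669999279089
top 156 [ 0.509  -0.4044  0.1024] 0.10985027423400144
```

View pics/after_red.png

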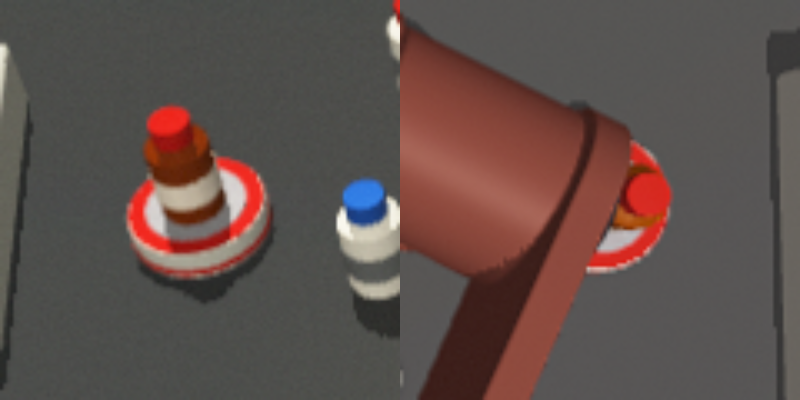

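Call:
play_rows([
  [-1,[0.022,0.044,0],0],
  [-1,[0.044,0.088,0],0],
  [-1,[0.066,0.132,0],0],
  [-1,[0.088,0.176,0],0],
  [-1,[0.11,0.215,0],0],
])

```text
time: 10.5
tool_pos: [0.6199, 0.0319, 0.1852]
tool_rot: [0.5, 0.5, 0.5, -0.5]
contact_force: [-0.2, 0.1, -0.4]
gripper_width: 1.002
```

Call:
play_rows([
  [-1,[0.022,0.042,0],0],
  [-1,[0.043,0.082,0],0],
  [-1,[0.043,0.082,-0.02],0],
  [-1,[0.043,0.082,-0.05],0],
  [-1,[0.043,0.082,-0.065],0],
])

```text
time: 11.0
tool_pos: [0.661, 0.1122, 0.1168]
tool_rot: [-0.499, -0.499, -0.501, 0.501]
contact_force: [-0.2, -0.7, -1.0]
gripper_width: 0.998
```

Call:
play_rows([
  [-1,[0,0,0],0],
  [-1,[0,0,0],0],
])

```text
time: 11.2
tool_pos: [0.6621, 0.1119, 0.1199]
tool_rot: [0.5, 0.5, 0.5, -0.5]
contact_force: [0.6, 0.5, -0.0]
gripper_width: 1.0
```

```bash
python3 - <<'E'
from h import *
toolinfo()
a,_=cams.grab_frame('scene');b,_=cams.grab_frame('top')
save('pre_yel',np.hstack([cv2.resize(a[200:320,320:440],(400,400)),cv2.resize(b[110:230,210:330],(400,400))]))
E
```

```text
t 11.2 pos [0.6621 0.1119 0.1199] x [ 0. -0. -1.] z [-0.001 -1.     0.   ] w 1.0 F [ 0.6  0.5 -0. ]
```

View pics/pre_yel.png

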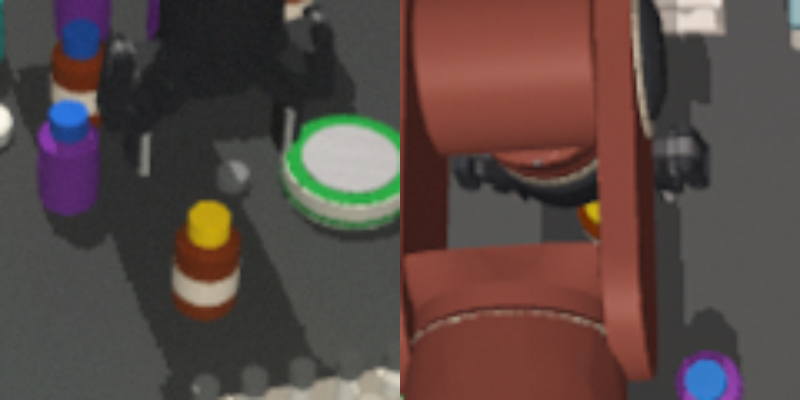

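Call:
play_rows([
  [-1,[0,0.001,-0.02],0],
  [-1,[0,0.001,-0.04],0],
  [-1,[0,0.001,-0.06],0],
  [-1,[0,0.001,-0.075],0],
  [-1,[0,0.001,-0.085],0],
])

```text
time: 11.8
tool_pos: [0.662, 0.1133, 0.0341]
tool_rot: [0.5, 0.5, 0.5, -0.5]
contact_force: [0.4, -0.4, 0.3]
gripper_width: 1.002
```

Call:
play_rows([
  [-1,[0,0,-0.008],0],
  [-1,[0,0,-0.014],0],
  [-1,[0,0,-0.017],0],
  [-1,[0,0,-0.017],0],
  [-1,[0,0,-0.017],0],
])

```text
time: 12.3
tool_pos: [0.6622, 0.1136, 0.0179]
tool_rot: [0.5, 0.5, 0.5, -0.5]
contact_force: [0.7, 0.4, 0.4]
gripper_width: 1.001
```

Call:
play_rows([
  [1,[0,0,0],0],
  [1,[0,0,0],0],
  [1,[0,0,0],0],
  [1,[0,0,0],0],
  [1,[0,0,0],0],
])

```text
time: 12.8
tool_pos: [0.6622, 0.1135, 0.0179]
tool_rot: [0.5, 0.5, 0.5, -0.5]
contact_force: [0.8, -0.6, 1.9]
gripper_width: 0.505
```

Call:
play_rows([
  [1,[0,0,0],0],
  [1,[0,0,0],0],
  [1,[0,0,0.01],0],
  [1,[0,0,0.03],0],
  [1,[0,0,0.05],0],
])

```text
time: 13.3
tool_pos: [0.6604, 0.1134, 0.0666]
tool_rot: [-0.499, -0.499, -0.501, 0.501]
contact_force: [0.4, -0.0, -0.5]
gripper_width: 0.504
```

Call:
play_rows([
  [1,[0,0,0.03],0],
  [1,[0,0,0.06],0],
  [1,[0,0,0.08],0],
  [1,[-0.015,-0.015,0.08],0],
  [1,[-0.04,-0.04,0.08],0],
])

```text
time: 13.8
tool_pos: [0.6222, 0.074, 0.1485]
tool_rot: [0.501, 0.5, 0.5, -0.499]
contact_force: [-1.0, -0.5, -1.5]
gripper_width: 0.497
```

Call:
play_rows([
  [1,[-0.03,-0.03,0],0],
  [1,[-0.06,-0.06,0],0],
  [1,[-0.09,-0.09,0],0],
  [1,[-0.12,-0.12,0],0],
  [1,[-0.145,-0.145,0],0],
])

```text
time: 14.3
tool_pos: [0.4744, -0.0724, 0.1467]
tool_rot: [-0.499, -0.5, -0.5, 0.5]
contact_force: [-0.2, -0.4, -1.3]
gripper_width: 0.502
```

Call:
play_rows([
  [1,[-0.02,-0.024,0],0],
  [1,[-0.0275,-0.0345,0],0],
  [1,[-0.0275,-0.0345,-0.02],0],
  [1,[-0.0275,-0.0345,-0.05],0],
  [1,[-0.0275,-0.0345,-0.07],0],
])

```text
time: 14.8
tool_pos: [0.4485, -0.1055, 0.0756]
tool_rot: [0.499, 0.5, 0.501, -0.5]
contact_force: [-0.6, -0.1, -1.8]
gripper_width: 0.503
```

Call:
play_rows([
  [1,[0,0,-0.01],0],
  [1,[0,0,-0.018],0],
  [1,[0,0,-0.024],0],
  [1,[0,0,-0.029],0],
  [1,[0,0,-0.029],0],
])

```text
time: 15.3
tool_pos: [0.4493, -0.1059, 0.0482]
tool_rot: [0.5, 0.5, 0.5, -0.5]
contact_force: [0.6, -0.6, -1.6]
gripper_width: 0.499
```

```bash
python3 - <<'E'
from h import *
toolinfo()
a,_=cams.grab_frame('scene');b,_=cams.grab_frame('top')
save('place_yel',np.hstack([cv2.resize(a[170:290,210:330],(400,400)),cv2.resize(b[210:330,310:430],(400,400))]))
E
```

```text
t 15.3 pos [ 0.4493 -0.1059  0.0482] x [-0.  0. -1.] z [-0. -1. -0.] w 0.499 F [ 0.6 -0.6 -1.6]
```

View pics/place_yel.png

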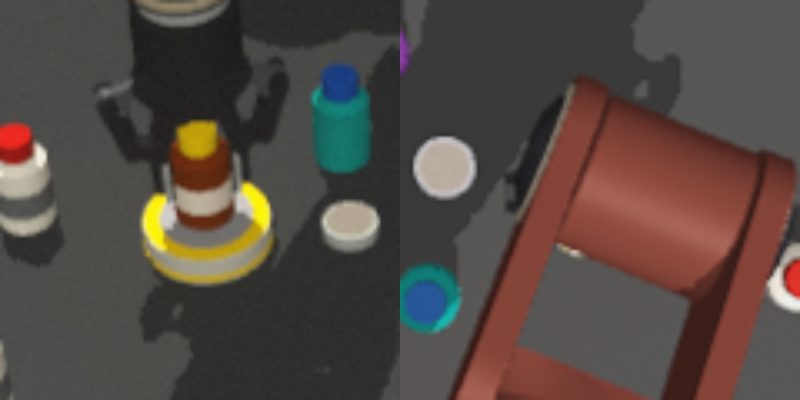

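Centred over the yellow disc, about 4 mm above it.

Call:
play_rows([
  [1,[0,0,-0.001],0],
  [1,[0,0,-0.002],0],
  [1,[0,0,-0.003],0],
  [1,[0,0,-0.004],0],
  [1,[0,0,-0.004],0],
])

```text
time: 15.9
tool_pos: [0.4491, -0.1059, 0.0441]
tool_rot: [-0.5, -0.5, -0.5, 0.5]
contact_force: [-0.3, -0.2, -0.6]
gripper_width: 0.505
```

Call:
play_rows([
  [1,[0,0,-0.001],0],
  [1,[0,0,-0.001],0],
])

```text
time: 16.1
tool_pos: [0.4494, -0.1061, 0.0439]
tool_rot: [-0.5, -0.5, -0.5, 0.5]
contact_force: [-2.0, 0.4, 3.3]
gripper_width: 0.503
```

Call:
play_rows([
  [0.2,[0,0,0.001],0],
  [-0.2,[0,0,0.001],0],
  [-0.6,[0,0,0.001],0],
  [-1,[0,0,0.001],0],
  [-1,[0,0,0.001],0],
])

```text
time: 16.6
tool_pos: [0.4493, -0.106, 0.0444]
tool_rot: [0.5, 0.5, 0.5, -0.5]
contact_force: [0.2, -0.4, 0.4]
gripper_width: 0.998
```

Call:
play_rows([
  [-1,[0,0,0.01],0],
  [-1,[0,0,0.03],0],
  [-1,[0,0,0.06],0],
  [-1,[0,0,0.1],0],
  [-1,[0,0,0.14],0],
])

```text
time: 17.1
tool_pos: [0.4488, -0.1058, 0.1861]
tool_rot: [-0.5, -0.5, -0.5, 0.5]
contact_force: [0.6, -0.2, -0.1]
gripper_width: 1.001
```

Call:
play_rows([
  [-1,[0.0,0.04,0],0],
  [-1,[0,0.08,0],0],
  [-1,[0.005,0.12,0],0],
  [-1,[0.0095,0.16,0],0],
  [-1,[0.0095,0.181,0],0],
])

```text
time: 17.6
tool_pos: [0.4588, 0.0775, 0.1854]
tool_rot: [0.501, 0.5, 0.5, -0.499]
contact_force: [0.6, 0.0, -0.3]
gripper_width: 1.003
```

Call:
play_rows([
  [-1,[0,0,-0.02],0],
  [-1,[0,0,-0.05],0],
  [-1,[0,0,-0.06],0],
  [-1,[0,0,-0.06],0],
  [-1,[0,0,-0.06],0],
])

```text
time: 18.1
tool_pos: [0.4593, 0.0748, 0.1254]
tool_rot: [0.5, 0.5, 0.5, -0.5]
contact_force: [0.9, 0.9, -0.2]
gripper_width: 1.005
```

```bash
python3 - <<'E'
from h import *
toolinfo()
for n in('scene','top'):
    im,d=cams.grab_frame(n);C=cloud(n,d)
    mm=(d>0)&(C[...,2]>.095)&(C[...,2]<.115)&(np.hypot(C[...,0]-.449,C[...,1]+.106)<.035);q=C[mm]
    if len(q):print(n,len(q),((q.min(0)+q.max(0))/2).round(4),q[:,2].max())
    if n=='scene':a=im
    else:b=im
save('pre_blue',np.hstack([cv2.resize(a[160:290,240:400],(480,390)),cv2.resize(b[210:330,230:330],(320,390))]))
E
```

```text
t 18.1 pos [0.4593 0.0748 0.1254] x [ 0.001 -0.    -1.   ] z [-0.001 -1.     0.   ] w 1.005 F [ 0.9  0.9 -0.2]
scene 103 [ 0.4529 -0.1064  0.1028] 0.11040316319270187
top 137 [ 0.4502 -0.1057  0.103 ] 0.1108026953210642
```

View pics/pre_blue.png

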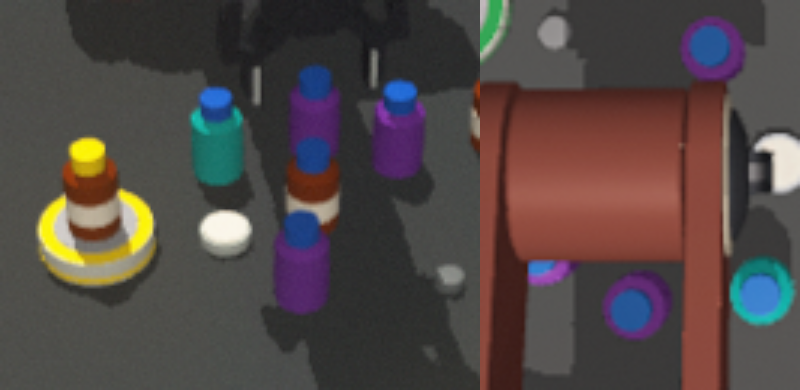

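Yellow is placed well (z about 0.11, centred). The gripper is over amber_blue, with the fingers clear of the purple bottles. Descending.

Call:
play_rows([
  [-1,[0,0,-0.02],0],
  [-1,[0,0,-0.04],0],
  [-1,[0,0,-0.06],0],
  [-1,[0,0,-0.075],0],
  [-1,[0,0,-0.085],0],
])

```text
time: 18.7
tool_pos: [0.4592, 0.0749, 0.0393]
tool_rot: [0.5, 0.5, 0.5, -0.5]
contact_force: [-0.4, -0.9, -0.6]
gripper_width: 1.0
```

Call:
play_rows([
  [-1,[0,0,-0.01],0],
  [-1,[0,0,-0.018],0],
  [-1,[0,0,-0.022],0],
  [-1,[0,0,-0.022],0],
  [-1,[0,0,-0.022],0],
])

```text
time: 19.2
tool_pos: [0.4591, 0.075, 0.0177]
tool_rot: [0.5, 0.5, 0.5, -0.5]
contact_force: [-0.4, -0.6, 0.7]
gripper_width: 0.996
```

Call:
play_rows([
  [1,[0,0,0],0],
  [1,[0,0,0],0],
  [1,[0,0,0],0],
  [1,[0,0,0],0],
  [1,[0,0,0],0],
])

```text
time: 19.7
tool_pos: [0.4593, 0.075, 0.0179]
tool_rot: [0.5, 0.5, 0.5, -0.5]
contact_force: [-0.4, -0.0, 3.6]
gripper_width: 0.504
```

Call:
play_rows([
  [1,[0,0,0],0],
  [1,[0,0,0],0],
  [1,[0,0,0.01],0],
  [1,[0,0,0.03],0],
  [1,[0,0,0.05],0],
])

```text
time: 20.2
tool_pos: [0.4573, 0.075, 0.0669]
tool_rot: [-0.499, -0.499, -0.501, 0.501]
contact_force: [1.1, 0.3, -0.8]
gripper_width: 0.502
```

```bash
python3 - <<'E'
from h import *
toolinfo()
a,_=cams.grab_frame('scene')
save('lift_blue',a[160:290,240:400],None,4)
E
```

```text
t 20.2 pos [0.4573 0.075  0.0669] x [-0.003  0.    -1.   ] z [-0. -1. -0.] w 0.502 F [ 1.1  0.3 -0.8]
```

View pics/lift_blue.png

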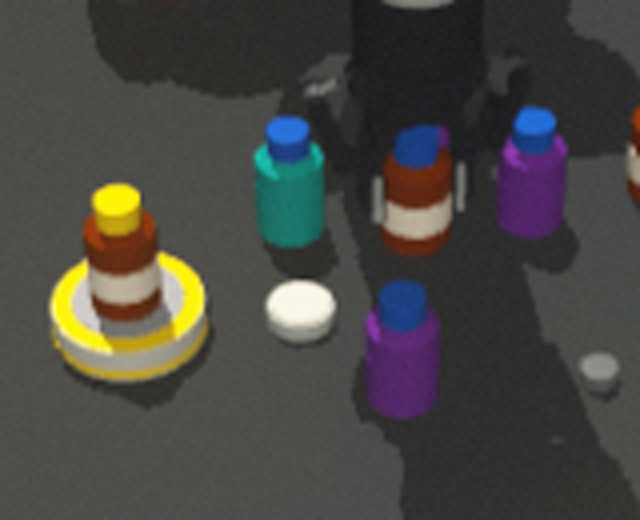

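Call:
play_rows([
  [1,[0,0,0.03],0],
  [1,[0,0,0.06],0],
  [1,[0,0,0.08],0],
  [1,[0,0.01,0.08],0],
  [1,[0.005,0.035,0.08],0],
])

```text
time: 20.75
tool_pos: [0.4632, 0.1098, 0.1465]
tool_rot: [-0.499, -0.501, -0.499, 0.501]
contact_force: [-0.0, 1.1, -1.3]
gripper_width: 0.503
```

Call:
play_rows([
  [1,[0.003,0.04,0],0],
  [1,[0.006,0.08,0],0],
  [1,[0.009,0.12,0],0],
  [1,[0.012,0.16,0],0],
  [1,[0.0146,0.2,0],0],
])

```text
time: 21.25
tool_pos: [0.4766, 0.3118, 0.1445]
tool_rot: [-0.5, -0.499, -0.501, 0.501]
contact_force: [0.9, 0.1, -1.6]
gripper_width: 0.502
```

Call:
play_rows([
  [1,[0.002,0.035,0],0],
  [1,[0.004,0.07,0],0],
  [1,[0.005,0.093,0],0],
  [1,[0.005,0.1015,0],0],
  [1,[0.005,0.1015,-0.02],0],
])

```text
time: 21.75
tool_pos: [0.4838, 0.4137, 0.1283]
tool_rot: [0.501, 0.501, 0.5, -0.498]
contact_force: [0.1, -0.0, -1.2]
gripper_width: 0.507
```

Call:
play_rows([
  [1,[0,0,-0.03],0],
  [1,[0,0,-0.055],0],
  [1,[0,0,-0.07],0],
  [1,[0,0,-0.079],0],
  [1,[0,0,-0.079],0],
])

```text
time: 22.25
tool_pos: [0.4824, 0.4107, 0.0465]
tool_rot: [-0.5, -0.499, -0.5, 0.501]
contact_force: [0.3, -0.4, -1.1]
gripper_width: 0.503
```

```bash
python3 - <<'E'
from h import *
toolinfo()
a,_=cams.grab_frame('scene');b,_=cams.grab_frame('top')
save('place_blue',np.hstack([cv2.resize(a[140:260,410:530],(400,400)),cv2.resize(b[190:310,90:210],(400,400))]))
E
```

```text
t 22.25 pos [0.4824 0.4107 0.0465] x [-0.003 -0.002 -1.   ] z [-0.001 -1.     0.002] w 0.503 F [ 0.3 -0.4 -1.1]
```

View pics/place_blue.png

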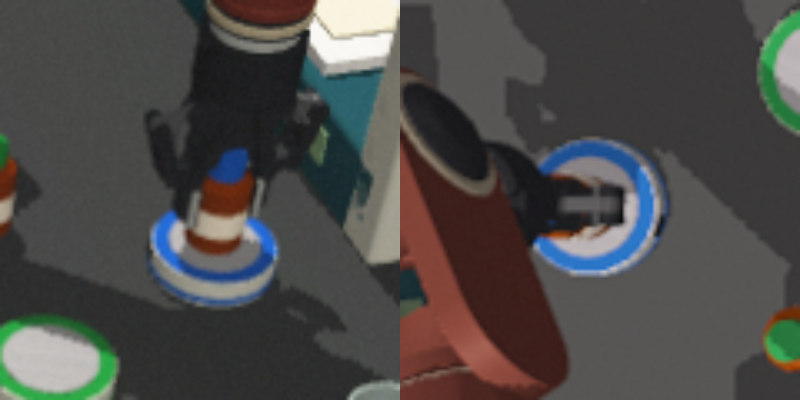

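Call:
play_rows([
  [1,[0,0,0],0],
  [1,[0,0,-0.001],0],
  [1,[0,0,-0.002],0],
  [1,[0,0,-0.003],0],
  [1,[0,0,-0.003],0],
])

```text
time: 22.85
tool_pos: [0.4833, 0.4115, 0.0452]
tool_rot: [-0.5, -0.5, -0.5, 0.5]
contact_force: [-0.2, 0.2, -0.8]
gripper_width: 0.501
```

Call:
play_rows([
  [1,[0,0,-0.001],0],
  [1,[0,0,-0.0015],0],
  [1,[0,0,-0.0015],0],
])

```text
time: 23.15
tool_pos: [0.4834, 0.4116, 0.044]
tool_rot: [0.5, 0.5, 0.5, -0.5]
contact_force: [-1.3, -0.4, -0.3]
gripper_width: 0.501
```

Call:
play_rows([
  [1,[0,0,-0.0005],0],
  [1,[0,0,-0.0005],0],
  [0.2,[0,0,0],0],
  [-0.2,[0,0,0],0],
  [-0.6,[0,0,0],0],
])

```text
time: 23.65
tool_pos: [0.4834, 0.4116, 0.0436]
tool_rot: [0.5, 0.5, 0.5, -0.5]
contact_force: [-0.6, 0.1, 0.0]
gripper_width: 0.752
```

Call:
play_rows([
  [-1,[0,0,0],0],
  [-1,[0,0,0],0],
  [-1,[0,0,0.01],0],
  [-1,[0,0,0.03],0],
  [-1,[0,0,0.06],0],
])

```text
time: 24.15
tool_pos: [0.4822, 0.4107, 0.103]
tool_rot: [-0.5, -0.499, -0.5, 0.501]
contact_force: [0.8, 1.2, -1.0]
gripper_width: 1.001
```

Call:
play_rows([
  [-1,[0,0,0.04],0],
  [-1,[0,0,0.08],0],
  [-1,[-0.015,-0.025,0.08],0],
  [-1,[-0.035,-0.06,0.08],0],
  [-1,[-0.055,-0.095,0.08],0],
])

```text
time: 24.65
tool_pos: [0.4281, 0.3159, 0.1852]
tool_rot: [0.5, 0.501, 0.5, -0.499]
contact_force: [0.3, -0.8, 0.3]
gripper_width: 0.999
```

Call:
play_rows([
  [-1,[-0.02,-0.035,0],0],
  [-1,[-0.0345,-0.0595,0],0],
  [-1,[-0.0345,-0.0595,-0.02],0],
  [-1,[-0.0345,-0.0595,-0.05],0],
  [-1,[-0.0345,-0.0595,-0.06],0],
])

```text
time: 25.15
tool_pos: [0.3923, 0.2562, 0.1218]
tool_rot: [-0.499, -0.499, -0.5, 0.501]
contact_force: [-0.2, -0.2, 0.4]
gripper_width: 1.003
```

Call:
play_rows([
  [-1,[0,0,0],0],
  [-1,[0,0,0],0],
])

```text
time: 25.35
tool_pos: [0.3944, 0.2574, 0.1249]
tool_rot: [0.5, 0.5, 0.5, -0.5]
contact_force: [0.2, -0.4, 0.4]
gripper_width: 1.001
```

```bash
python3 - <<'E'
from h import *
toolinfo()
for n in('scene','top'):
    im,d=cams.grab_frame(n);C=cloud(n,d)
    mm=(d>0)&(C[...,2]>.095)&(C[...,2]<.115)&(np.hypot(C[...,0]-.484,C[...,1]-.4115)<.035);q=C[mm]
    if len(q):print(n,len(q),((q.min(0)+q.max(0))/2).round(4),q[:,2].max())
    if n=='scene':a=im
    else:b=im
save('pre_green',np.hstack([cv2.resize(a[140:260,360:520],(480,360)),cv2.resize(b[210:330,130:230],(300,360))]))
E
```

```text
t 25.35 pos [0.3944 0.2574 0.1249] x [ 0.001  0.    -1.   ] z [ 0. -1. -0.] w 1.001 F [ 0.2 -0.4  0.4]
scene 99 [0.4855 0.4097 0.1029] 0.11062374742669763
top 143 [0.4831 0.4087 0.1027] 0.109342113960195
```

View pics/pre_green.png

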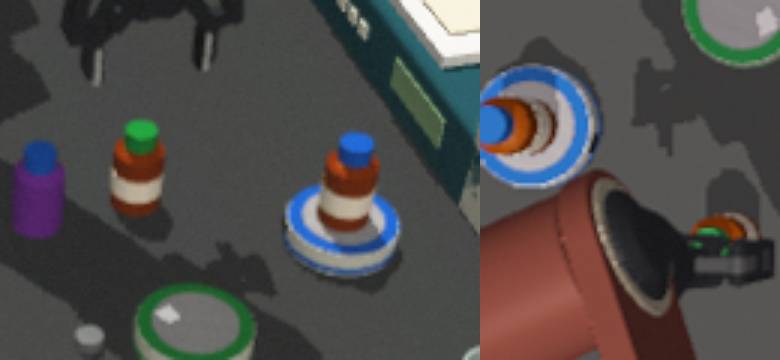

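Call:
play_rows([
  [-1,[0,0,-0.02],0],
  [-1,[0,0,-0.04],0],
  [-1,[0,0,-0.06],0],
  [-1,[0,0,-0.075],0],
  [-1,[0,0,-0.085],0],
])

```text
time: 25.95
tool_pos: [0.3942, 0.2573, 0.0387]
tool_rot: [0.5, 0.5, 0.5, -0.5]
contact_force: [-0.2, 0.4, 1.0]
gripper_width: 1.001
```

Call:
play_rows([
  [-1,[0,0,-0.01],0],
  [-1,[0,0,-0.018],0],
  [-1,[0,0,-0.022],0],
  [-1,[0,0,-0.022],0],
  [-1,[0,0,-0.022],0],
])

```text
time: 26.45
tool_pos: [0.3942, 0.2572, 0.0172]
tool_rot: [0.5, 0.5, 0.5, -0.5]
contact_force: [-0.6, 0.2, -0.2]
gripper_width: 0.997
```

Call:
play_rows([
  [1,[0,0,0],0],
  [1,[0,0,0],0],
  [1,[0,0,0],0],
  [1,[0,0,0],0],
  [1,[0,0,0],0],
])

```text
time: 26.95
tool_pos: [0.3944, 0.2573, 0.0174]
tool_rot: [0.5, 0.5, 0.5, -0.5]
contact_force: [0.7, -0.6, 3.0]
gripper_width: 0.501
```

Call:
play_rows([
  [1,[0,0,0],0],
  [1,[0,0,0],0],
  [1,[0,0,0.01],0],
  [1,[0,0,0.03],0],
  [1,[0,0,0.05],0],
])

```text
time: 27.45
tool_pos: [0.3926, 0.2564, 0.0664]
tool_rot: [-0.5, -0.499, -0.5, 0.501]
contact_force: [0.7, 0.3, -0.7]
gripper_width: 0.504
```

Call:
play_rows([
  [1,[0,0,0.03],0],
  [1,[0,0,0.06],0],
  [1,[0,0,0.08],0],
  [1,[0,0,0.08],0],
  [1,[0,0,0.08],0],
])

```text
time: 27.95
tool_pos: [0.3933, 0.2568, 0.1462]
tool_rot: [-0.5, -0.5, -0.5, 0.5]
contact_force: [0.2, -0.1, -1.4]
gripper_width: 0.503
```

Call:
play_rows([
  [1,[0.03,-0.002,0],0],
  [1,[0.07,-0.004,0],0],
  [1,[0.11,-0.007,0],0],
  [1,[0.15,-0.009,0],0],
  [1,[0.175,-0.0115,0],0],
])

```text
time: 28.45
tool_pos: [0.5696, 0.2446, 0.1435]
tool_rot: [-0.499, -0.499, -0.5, 0.502]
contact_force: [0.0, -0.3, -1.0]
gripper_width: 0.502
```

Call:
play_rows([
  [1,[0.0095,0,0],0],
  [1,[0.0095,0,-0.02],0],
  [1,[0.0095,0,-0.05],0],
  [1,[0.0095,0,-0.07],0],
  [1,[0.0095,0,-0.085],0],
])

```text
time: 28.95
tool_pos: [0.5754, 0.2451, 0.0579]
tool_rot: [-0.499, -0.498, -0.501, 0.502]
contact_force: [1.1, -0.4, -1.3]
gripper_width: 0.5
```

Call:
play_rows([
  [1,[0,0,-0.006],0],
  [1,[0,0,-0.011],0],
  [1,[0,0,-0.014],0],
  [1,[0,0,-0.014],0],
  [1,[0,0,-0.014],0],
])

```text
time: 29.45
tool_pos: [0.579, 0.2457, 0.0488]
tool_rot: [0.5, 0.501, 0.5, -0.5]
contact_force: [-0.2, -0.1, -1.4]
gripper_width: 0.497
```

```bash
python3 - <<'E'
from h import *
toolinfo()
a,_=cams.grab_frame('scene');b,_=cams.grab_frame('top')
save('place_green',np.hstack([cv2.resize(a[180:300,370:490],(400,400)),cv2.resize(b[150:270,160:280],(400,400))]))
E
```

```text
t 29.45 pos [0.579  0.2457 0.0488] x [ 0.002  0.    -1.   ] z [-0. -1. -0.] w 0.497 F [-0.2 -0.1 -1.4]
```

View pics/place_green.png

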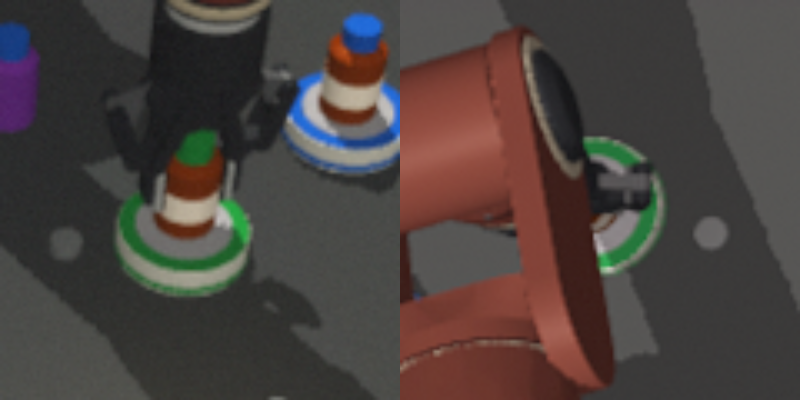

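Call:
play_rows([
  [1,[0,0,-0.0015],0],
  [1,[0,0,-0.003],0],
  [1,[0,0,-0.004],0],
  [1,[0,0,-0.004],0],
  [1,[0,0,-0.004],0],
])

```text
time: 30.05
tool_pos: [0.5783, 0.2455, 0.0437]
tool_rot: [-0.5, -0.5, -0.5, 0.5]
contact_force: [0.3, -1.1, -0.8]
gripper_width: 0.5
```

Call:
play_rows([
  [1,[0,0,-0.001],0],
  [1,[0,0,-0.001],0],
])

```text
time: 30.25
tool_pos: [0.5785, 0.2456, 0.0434]
tool_rot: [0.5, 0.5, 0.5, -0.5]
contact_force: [-2.0, -1.3, 3.1]
gripper_width: 0.502
```

Call:
play_rows([
  [0.2,[0,0,0],0],
  [-0.2,[0,0,0],0],
  [-0.6,[0,0,0],0],
  [-1,[0,0,0],0],
  [-1,[0,0,0],0],
])

```text
time: 30.75
tool_pos: [0.5783, 0.2455, 0.0426]
tool_rot: [-0.5, -0.5, -0.5, 0.5]
contact_force: [0.7, -0.2, 1.0]
gripper_width: 0.999
```

Call:
play_rows([
  [-1,[0,0,0.01],0],
  [-1,[0,0,0.03],0],
  [-1,[0,0,0.06],0],
  [-1,[0,0,0.1],0],
  [-1,[0,0,0.14],0],
])

```text
time: 31.25
tool_pos: [0.578, 0.2454, 0.1845]
tool_rot: [-0.5, -0.5, -0.5, 0.5]
contact_force: [0.8, -0.4, -0.8]
gripper_width: 1.002
```

Call:
play_rows([
  [-1,[-0.03,-0.03,0.01],0],
  [-1,[-0.06,-0.06,0.02],0],
  [-1,[-0.09,-0.09,0.03],0],
  [-1,[-0.12,-0.12,0.04],0],
  [-1,[-0.15,-0.15,0.05],0],
])

```text
time: 31.75
tool_pos: [0.4271, 0.0947, 0.2339]
tool_rot: [0.5, 0.5, 0.5, -0.5]
contact_force: [0.2, -1.2, 0.6]
gripper_width: 1.001
```

Call:
play_rows([
  [-1,[0,-0.02,0.01],0],
  [-1,[0,-0.02,0.01],0],
  [-1,[0,-0.02,0.01],0],
  [-1,[0,-0.02,0.01],0],
])

```text
time: 32.15
tool_pos: [0.4284, 0.0761, 0.2425]
tool_rot: [0.5, 0.5, 0.5, -0.5]
contact_force: [-0.2, 0.6, -0.3]
gripper_width: 1.001
```

```bash
python3 - <<'E'
from h import *
from m import P
toolinfo()
D={'red':(.509,-.4045),'yellow':(.4496,-.106),'blue':(.4838,.4115),'green':(.5785,.2457)}
for n in('scene','top'):
    im,d=cams.grab_frame(n);C=cloud(n,d);save(n+'_end',im)
    for c,(x,y) in D.items():
        mm=(d>0)&(C[...,2]>.095)&(C[...,2]<.115)&(np.hypot(C[...,0]-x,C[...,1]-y)<.03);q=C[mm]
        if len(q):print(n,c,len(q),((q.min(0)+q.max(0))/2-[x,y,0])[:2].round(4),q[:,2].max().round(4))
    for o in ['white_red_mid','white_blue_mid','amber_red_mid','amber_yellow_mid','amber_green_mid']:
        print(o,[(np.round(q['at'],3).tolist(),round(q['score'],2)) for q in nets.landmark_of(n,o)[:1]])
E
```

```text
t 32.15 pos [0.4284 0.0761 0.2425] x [-0.001  0.    -1.   ] z [ 0. -1. -0.] w 1.001 F [-0.2  0.6 -0.3]
scene red 127 [ 0.0052 -0.0022] 0.1111
scene yellow 104 [ 0.0026 -0.0001] 0.1108
scene blue 106 [ 0.0002 -0.0038] 0.11
scene green 121 [ 0.0033 -0.0006] 0.1114
white_red_mid [([0.391, -0.241, 0.044], 0.86)]
white_blue_mid [([0.589, -0.286, 0.039], 0.76)]
amber_red_mid [([0.511, -0.404, 0.069], 0.82)]
amber_yellow_mid [([0.447, -0.107, 0.066], 0.94)]
amber_green_mid [([0.582, 0.243, 0.064], 0.77)]
top red 152 [-0.     -0.0004] 0.1107
top yellow 139 [ 0.0006 -0.0002] 0.1109
top blue 142 [-0.0006 -0.0031] 0.1114
top green 140 [-0.0009 -0.0005] 0.1095
white_red_mid [([0.393, -0.235, 0.04], 0.95)]
white_blue_mid [([0.583, -0.285, 0.042], 0.68)]
amber_red_mid [([0.51, -0.404, 0.068], 0.78)]
amber_yellow_mid [([0.449, -0.104, 0.064], 0.85)]
amber_green_mid [([0.579, 0.248, 0.024], 0.62)]
```

View pics/scene_end.png

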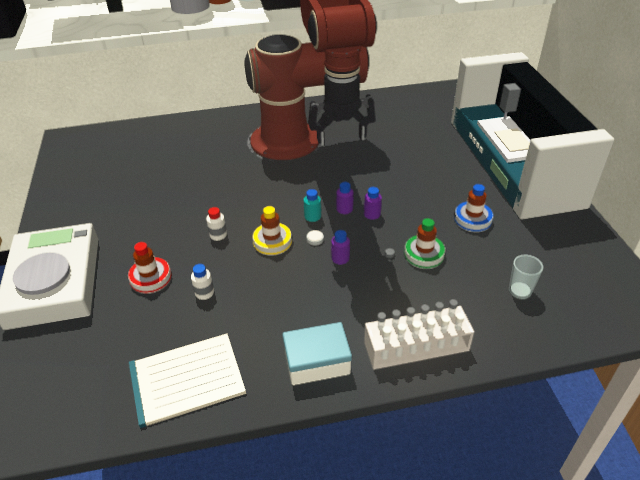

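View pics/top_end.png

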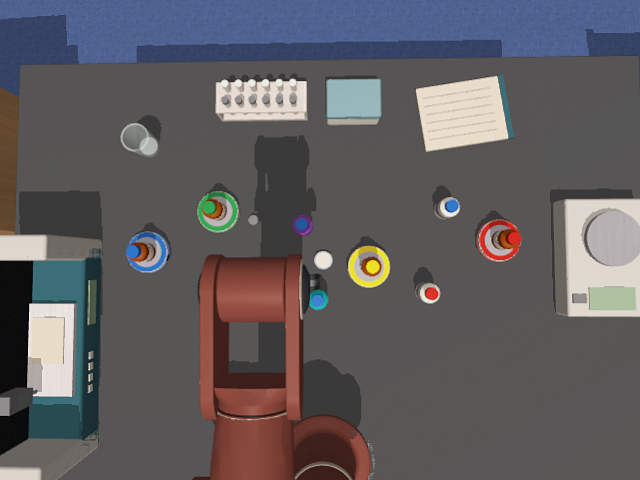

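The pictures show all four amber bottles standing centred on their own rings: in the scene view, red (148,262), yellow (271,228), blue (475,207) and green (427,243). The white bottles and the look-alikes are where they were, and the gripper is clear.

```bash
python3 -c "
from h import *
print(workorder.job_done())"
```

```text
the job is handed in; nothing more can be done
None
```

All four amber bottles (red, yellow, blue, green) are standing upright on the steel disc of the stirrer that matches their cap. Each was set down until light contact, then released. I handed the job in at about 33 s of the 109 s allowed; no verdict was reported.

- **Centring:** in the top camera the cap tops are within about 1 mm of the disc centres for red, yellow and green, and about 3 mm for blue. The scene camera shows offsets of up to 5–6 mm (red). It sees the caps from one side and read a few millimetres off before the move as well. Both are inside the 12 mm limit.
- **Height:** cap tops measure 0.110–0.111 m, against 0.106 m expected. I take that as depth noise, as the pictures show the bottles standing flat.
- **White bottles:** the network readings moved by no more than about 5 mm, which is its own scatter. The pictures show both white bottles and the purple and turquoise look-alikes where they were.
- **Disagreement:** in the last top picture the network put amber_green at z = 0.024, which is plate height. The scene camera put it at 0.064 and the depth picture agrees with that, so I took the low reading as a false report.

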